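# Load and clamp a test bar in the notching machine

### The job

Load the notching machine for its next cut: with the fingertips push the white test bar that lies on the bed along under the guard until it sits fully home against the end stop, and then reach down through the open window in the top of the guard and press the clamp lever all the way down, so that the bar is clamped. Do not touch the guard or the frame of its window on the way, and do not lift the bar. Leave everything else where it stands, and finish with the hand clear.

Things in the scene. Friction and masses are not known exactly. Their poses are not given: they have to be found in the camera images.
- notcher: bench notching machine on a grey base plate 360 x 375 mm. Origin on the table, under the bar's line at the guard's front face; x = feed direction (bar goes home along +x), y left, z up. In this frame, mm: steel bed 46 wide, from x -135 to the stop, top at z 45; guide rails 15 apart, 5 high, from x -30 on; spare-bar bin x -148..-8, y 80..144; parts tray at y -62..-198; switch box behind it
- guard: fixed guard over cutter and clamp: clear panels in a steel frame; must not be touched. Same frame as notcher, mm: x 0..125, y -85..165, top face z 126. Its front has a slot for the bar (y -26..26, below z 78), its top the access window over the lever
- window (a point): centre of the open window in the guard's top, in the plane of the top face (z = 126 mm); axes as notcher. The opening is 84 mm along x and 96 mm along y; the steel around it is 4 mm thick
- lever (a joint): angle of the toggle clamp's lever, rad: 0 = fully open (sloping up towards the window), 0.5 = fully down (level, solid stop). Starts at 0 to 0.1, stays where it is left. Pressing the grip down takes 7 to 9 N; from 0.47 on the pad squeezes the bar and it stiffens to about 15 N; let go there, it settles at about 0.48 and stays locked
- lever_grip (a point): point on top of the lever's black round grip (16 mm thick, ends 15 mm farther out), where to press. The lever points along the machine's +y from its hinge at notcher x 55, y 47, z 78 mm; this point moves with it, from y 91, z 111 mm at 0 rad (15 mm below the window's plane) to y 102, z 86 mm at 0.5 rad (40 mm below it)
- clamp_arm: the toggle clamp's arm with its rubber pad over the bar, 55 mm behind the guard's front face; the lever brings it down onto the bar. Origin at its pivot
- bar: white plastic test bar to be loaded, 127 x 13 x 13 mm, about 26 g, lying on the bed along the machine's x. Origin at the middle of its underside, x along its length towards the stop. Starts 30 to 60 mm short of the stop; 86 to 116 mm stick out in front of the guard then, 56 mm when home
- bar_tail (a point): centre of the bar's end face nearer the robot, outside the guard, 6.5 mm above the bed (z = 51.5 mm): push here, along the machine's +x
- bar_nose (a point): centre of the bar's other end face, the one that meets the stop
- stop (a point): point on the face of the rigid end stop that the bar's nose must meet, in line with the bar, 71 mm behind the guard's front face, z = 51.5 mm; axes as notcher
- spare_a: bystander: spare bar of the same kind, in the bin on the left of the bed
- spare_b: bystander: second spare bar in that bin
- wood_block: bystander: wooden block 70 x 40 x 40 mm in the parts tray
- nylon_ring: bystander: thick white nylon ring, 50 mm across, 45 mm high, in the parts tray
- weight: bystander: steel knobbed weight, 36 mm across, 46 mm high, in the parts tray
- caliper: bystander: caliper lying on the table at the left
- jar: bystander: jar 64 mm across, 85 mm high, on the table at the left
- brush: bystander: hand brush lying on the table at the right
There are look-alikes about, which are no part of the job. Leave any black or red look-alike of the bar alone.

How it is judged:
On the way, in this order (a step that is already met when the one before it is completed fails the run):
1. the bar is pushed home against the end stop while the clamp lever is still up (x of bar_nose in the frame of stop above -0.003 m and value of joint lever below 0.2 rad), for 0.2 s.
2. the clamp lever is pressed all the way down (value of joint lever above 0.46 rad), for 0.2 s.
At the end, for the whole second after the job is handed in: the bar's nose is within 3 mm of the end stop, the lever is down (above 0.46 of its 0.5 rad) and stays there, and the clamp's pad presses on the bar (over 0.5 N), which is at rest (x of bar_nose in the frame of stop above -0.003 m and value of joint lever above 0.46 rad and contact force between clamp_arm and bar above 0.5 N and linear speed of bar below 0.01 m/s); the robot touches nothing.
It fails at once if the robot touches the guard or its window frame (contact force between any of the fingers, the arm and guard above 0.3 N).
It fails at once if the bar is lifted off the bed (by more than 8 mm) (z of bar in the frame of notcher above 0.053 m).
It fails at once if a bystander is shifted by more than 15 mm (distance of any of spare_a, spare_b, wood_block, nylon_ring, weight, caliper, jar, brush from where it was at the start of the episode above 0.015 m).
It also fails if it takes over 48 s, if anything falls off the work surface, if the arm or the gripper's body presses on something with over 40 N, if the wrist force passes 120 N, or if a joint passes its speed limit or range.

### The arm

A 6-joint arm with a two-finger parallel gripper is mounted at the origin on the work surface. World frame = base frame: x ahead of the robot, y to its left, z up, the work surface at z = 0. Lengths are in m, angles in rad, forces in N, time in s.
With the tool pointing down it reaches from about 0.35 to 0.975 m from the base axis. Payload 4.9 kg.
Tool frame: the origin (TCP) lies midway between the tips of the shut fingers; the grasp point (between the pads) lies 19 mm behind it; z points along the fingers, y is the line along which they close (so a half turn about z gives the same grasp; the last joint's range is limited). The gripper opens to 85 mm and grips with 20 to 120 N. Pads are 22 mm wide; open, the fingers measure 114 mm over their backs; the gripper's body (76 mm by 85 mm) begins 54 mm behind the grasp point. The pads swing forward as they close: fully open they stand 13 mm farther back than shut.
Start: joints at [1.076, 0.053, 1.613, -0, 1.476, -0.119], TCP at [0.229, 0.581, 0.231] pointing down, gripper open.
Joint ranges: [-3.01, 3.01], [-1.01, 2.22], [0.06, 2.58], [-1.02, 4.17], [0.09, 2.62], [-3.14, 3.14]. Speed limits (rad/s): [2.57, 2.57, 3.14, 3.14, 3.14, 3.14].

### API

Orientations are given as a rotation vector (axis times angle).
In Python, from station import ctrl, optics, job gives the robot as it stands.
- The arm moves only by the shell command python3 -m jog 'ROWS' [OPENING] [FORCE]. ROWS is JSON, a list of rows, each a list of 2 entries, a list of its own where there are three numbers: the shift along the tool's x, y, z in m, then the turn, a rotation vector about the tool's x, y, z in rad. A call has 1 to 5 rows; each row is the pose to reach, as a shift and turn from the pose commanded when the call began, along the tool's axes at that moment; what a row does not reach only later rows make up. A row lasts 1/10 s, in which the tool goes at most 50 mm and 8.59 degrees, less where a joint would pass 70% of its speed; a pose out of reach is approached as far as the arm can. A call with a gripper value outside its range is refused whole. OPENING is the opening, from 0 (shut) to 1 (fully open), set as the call begins (- or left out, the last holds). The fingers move at their own pace and stop on an object; FORCE is the grip in N (left out, the last holds). Time passes only in rows, so rows that repeat a pose let the fingers close. It gives the time, the measured TCP pose, the force, the opening and the grip force at its end, in the units of the state.
- ctrl.get_obs(): the state, without advancing time (a new reading comes with each control period).
- optics.get_image(name): name is "scene" or "top" or "wrist"; returns a dict with "image" (480x640x3 uint8, blue, green, red), "fx", "fy", "cx", "cy" (pixels), "rvec" (rotation vector, rad) and "tvec" (3), from world to camera coordinates, as OpenCV has them; the wrist camera has in their place "mount" (4x4, takes a point from camera to tool coordinates, whose origin is the TCP and whose axes are the flange's). Camera axes: x right, y down, z forward; pixel columns grow to the right and rows downward; lengths in m; the calibration is good to about 2 mm. A picture is of the moment at which its call begins: read the wrist's pose just before it. There is no depth.
- job.finish_job(): hands the job in; it is judged then, once.
The state is a dict: "t": time; "q": joint angles; "dq": joint speeds; "effort": joint torques, N m; "tool_pos": TCP position; "tool_rot": TCP orientation; "contact_force": force on the tool from outside, world axes, zero at the start; "wrist_torque": the same for the moment, N m; "opening": finger opening in m; "grip_force": force on a finger pad.
Only numpy, scipy, OpenCV 4.12 (cv2) and the standard library are available. Lean on these libraries where they do the work, as an engineer would, in place of code of your own. Each camera call takes 0.05 s, during which the arm holds its last target. There are 200 camera calls.

## Working session

There is one attempt and no reset: what is moved stays moved. The work goes in short steps, Python scripts to look and compute and a shell command to move; the robot and the scene stay as the last step left them, time stands still between calls to the robot, and variables do not carry over. Pictures are saved under pics/ and viewed, at most 10 in all, crops included, and the job is handed in when it is done.

```bash
ls; mkdir -p pics; python3 - <<'E'
from station import ctrl, optics, job
import cv2, numpy as np
o=ctrl.get_obs(); print({k:np.round(v,3).tolist() for k,v in o.items()})
for n in("scene","top"):
    d=optics.get_image(n); cv2.imwrite(f"pics/{n}0.png",d["image"])
    np.savez(f"{n}0.npz",**d); print(n,[np.round(d[k],4).tolist() for k in("fx","fy","cx","cy","rvec","tvec")])
E
```

```text
pics
{'t': 0.0, 'q': [1.076, 0.053, 1.614, -0.0, 1.476, -0.119], 'dq': [-0.0, 0.002, -0.001, -0.001, 0.002, 0.001], 'effort': [-0.0, -39.366, -37.018, -0.0, 0.007, 0.0], 'tool_pos': [0.229, 0.581, 0.23], 'tool_rot': [-0.587, -3.086, 0.003], 'contact_force': [-0.646, 0.34, 0.455], 'wrist_torque': [-0.02, 0.031, 0.023], 'grip_force': 0.0, 'opening': 0.085}
scene [550.9666, 550.9666, 329.9259, 230.0501, [2.0902, 1.3399, -0.5287], [-0.1545, -0.2569, 2.0279]]
top [622.5785, 622.5785, 319.492, 244.7573, [2.1399, -2.1663, 0.1285], [-0.038, 0.5009, 1.5655]]
```

View pics/top0.png

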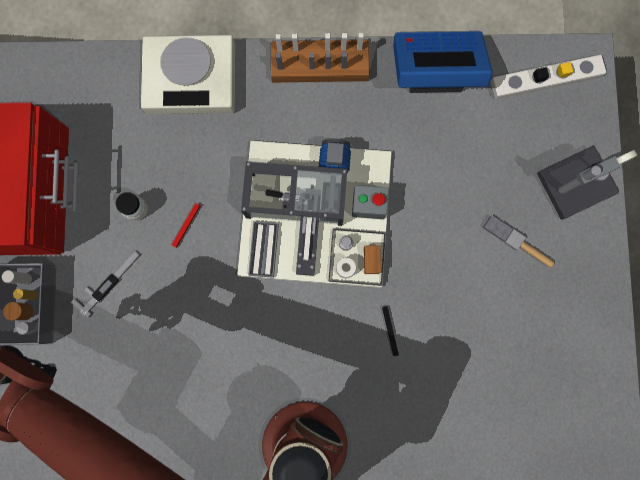

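View pics/scene0.png

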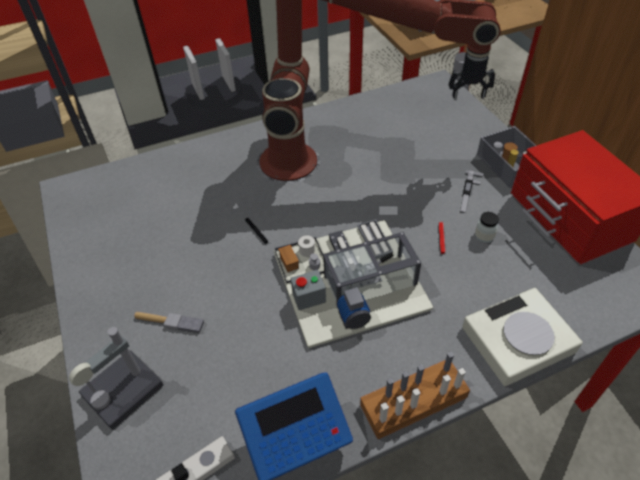

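The top view shows the machine with its guard at about (295,190). Candidates for the bar:
- white bar on the bed at (307,235)
- spare white bars in the bin at (258,248) and (269,248)
- red look-alike at (187,225)
- black look-alike at (390,330)

By the description I choose the bed one at (307,235). I'll check it in a close crop.

```bash
python3 - <<'E'
import cv2
im=cv2.imread("pics/top0.png")[130:290,232:400]
cv2.imwrite("pics/crop0.png",cv2.resize(im,None,fx=3.7,fy=3.7,interpolation=cv2.INTER_CUBIC))
E
```

```text
(no output)
```

View pics/crop0.png

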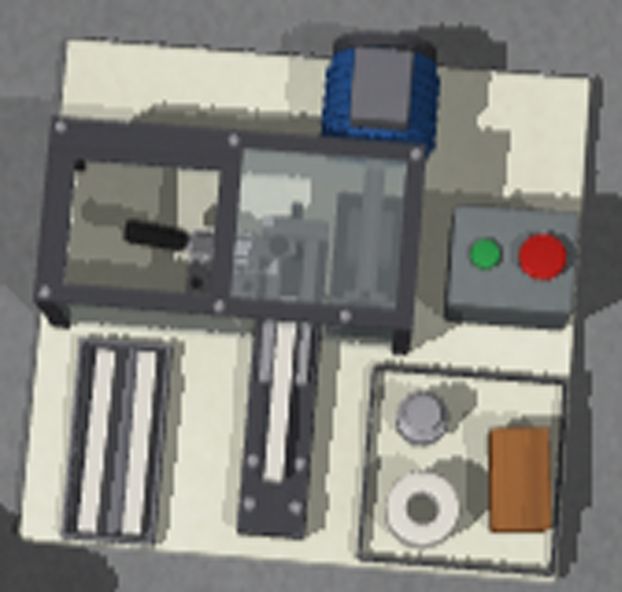

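The crop confirms the white bar lying on the bed: its tail is at crop (273,480), and it runs under the guard at about (288,325). The black lever grip is seen through the left window at crop (155,235). Next I fit the machine pose.

```bash
cat >h.py <<'E'
import numpy as np, cv2
from scipy.optimize import least_squares
from scipy.spatial.transform import Rotation as R
def proj(P,d):
    K=np.array([[d["fx"],0,d["cx"]],[0,d["fy"],d["cy"]],[0,0,1]],float)
    return cv2.projectPoints(np.asarray(P,float).reshape(-1,3),d["rvec"],d["tvec"],K,None)[0].reshape(-1,2)
def m2w(p,M):
    return R.from_euler('z',M[2]).apply(np.atleast_2d(p))+[M[0],M[1],0]
def plan(target,yaw):
    """shift (tool axes) and turn to reach world target, tool down, tool -x along machine yaw"""
    from station import ctrl
    o=ctrl.get_obs(); r=R.from_rotvec(o["tool_rot"])
    G=R.from_matrix(np.array([[-np.cos(yaw),-np.sin(yaw),0],[-np.sin(yaw),np.cos(yaw),0],[0,0,-1]]).T.T)
    print("t",round(o["t"],2),"pos",np.round(o["tool_pos"],4),"shift",np.round(r.inv().apply(np.array(target)-o["tool_pos"]),4),"turn",np.round((r.inv()*G).as_rotvec(),4),"F",np.round(o["contact_force"],2))
E
python3 - <<'E'
from h import *
d=np.load("top0.npz")
S=lambda c:np.array(c)/3.7+[232,130]
P=np.array([[125,165,126],[125,-85,126],[0,-85,126],[0,165,126],[-135,23,45],[-135,-23,45]])/1e3
U=S([[53,118],[424,150],[408,326],[37,300],[238,531],[304,538]])
W=S([[78,160],[221,170],[213,300],[64,288]]); T=S([[273,481]]); G=S([[122,222],[128,243],[185,248]])
off=np.array([[.042,.048,0],[.042,-.048,0],[-.042,-.048,0],[-.042,.048,0]])
def f(v):
    return np.r_[(proj(m2w(P,v),d)-U).ravel(),(proj(m2w(off+[v[3],v[4],.126],v),d)-W).ravel(),(proj(m2w([[v[5],0,.0515]],v),d)-T).ravel()]
s=least_squares(f,[.4,0,-.09,.06,.1,-.1])
print(np.round(s.x,4)); print(np.round(s.fun.reshape(-1,2),1)); M=s.x[:3]
for n,p in dict(tail=[s.x[5],0,.0515],grip0=[.055,.091,.111],end=[.055,.106,.111],home=[-.056,0,.0515]).items():
    print(n,m2w(p,M).round(4),((proj(m2w(p,M),d)-[232,130])*3.7).round())
np.save("M.npy",M)
c,sn=np.cos(M[2]),np.sin(M[2])
plan(m2w([s.x[5]-.045,0,.16],M)[0],M[2])
E
```

```text
[ 0.5576 -0.0189 -0.0911  0.0536  0.0965 -0.0985]
[[-0.6 -0.5]
 [ 0.7 -1.4]
 [ 1.2  1.2]
 [-1.1  0.3]
 [-0.4  0.4]
 [-0.1 -0.1]
 [-0.2  0.5]
 [ 0.2  0.7]
 [-0.5 -0.7]
 [ 0.4 -0.5]
 [ 0.3  0. ]]
tail [[ 0.4594 -0.01    0.0515]] [[274. 481.]]
grip0 [[0.6206 0.0667 0.111 ]] [[154. 233.]]
end [[0.622  0.0816 0.111 ]] [[132. 231.]]
home [[ 0.5018 -0.0138  0.0515]] [[279. 419.]]
t 0.1 pos [0.2291 0.5809 0.2301] shift [-0.388  -0.4776  0.071 ] turn [-0.0019 -0.0005 -0.2847] F [-0.41  0.91 -0.33]
```

```bash
python3 -m jog '[[[-0.16,-0.19,0],[0,0,-0.285]],[[-0.16,-0.19,0],[0,0,-0.285]],[[-0.16,-0.19,0],[0,0,-0.285]],[[-0.16,-0.19,0],[0,0,-0.285]],[[-0.16,-0.19,0],[0,0,-0.285]]]' 0 40; python3 -c "
from h import *;M=np.load('M.npy');plan(m2w([-.143,0,.16],M)[0],M[2])"
```

```text
t: 0.6
tool_pos: [0.3084, 0.3439, 0.2307]
tool_rot: [-0.141, -3.138, 0.001]
contact_force: [0.6, -0.6, 0.2]
opening: 0.0126
grip_force: 0.0
t 0.6 pos [0.3084 0.3439 0.2307] shift [-0.1378 -0.3388  0.0709] turn [-0.0007 -0.0002  0.001 ] F [ 0.56 -0.55  0.17]
```

```bash
python3 -m jog '[[[-0.09,-0.22,0],[0,0,0]],[[-0.09,-0.22,0],[0,0,0]],[[-0.09,-0.22,0],[0,0,0]],[[-0.09,-0.22,0],[0,0,0]],[[-0.09,-0.22,0],[0,0,0]]]' && python3 -m jog '[[[-0.045,-0.115,0],[0,0,0]],[[-0.045,-0.115,0],[0,0,0]],[[-0.045,-0.115,0.03],[0,0,0]],[[-0.045,-0.115,0.07],[0,0,0]],[[-0.045,-0.115,0.07],[0,0,0]]]'; python3 - <<'E'
from h import *;M=np.load('M.npy');plan(m2w([-.143,0,.05],M)[0],M[2])
from station import ctrl,optics
o=ctrl.get_obs(); d=optics.get_image("wrist"); im=d["image"]
T=np.eye(4);T[:3,:3]=R.from_rotvec(o["tool_rot"]).as_matrix();T[:3,3]=o["tool_pos"]
print(np.round(d["mount"],3).tolist())
C=np.linalg.inv(T@np.array(d["mount"])); e=dict(fx=d["fx"],fy=d["fy"],cx=d["cx"],cy=d["cy"],rvec=cv2.Rodrigues(C[:3,:3])[0],tvec=C[:3,3])
pts=[[-.0985,.0065,.058],[-.0985,-.0065,.058],[-.135,.023,.045],[-.135,-.023,.045],[0,.026,.078],[0,-.026,.078]]
for p,u in zip(pts,proj(m2w(pts,M),e)): print(p,u.round()); cv2.circle(im,tuple(int(x) for x in u.round()),3,(0,0,255),1)
cv2.imwrite("pics/w1.png",im)
E
```

```text
t: 1.1
tool_pos: [0.3782, 0.1162, 0.231]
tool_rot: [0.145, 3.138, -0.001]
contact_force: [1.0, 0.2, 0.1]
opening: 0.0002
grip_force: 0.0
t: 1.6
tool_pos: [0.4084, -0.0, 0.1551]
tool_rot: [-0.145, -3.126, -0.003]
contact_force: [-1.1, 0.6, -0.9]
opening: -0.0
grip_force: 0.0
t 1.6 pos [ 0.4084 -0.      0.1551] shift [-0.0085 -0.0054  0.105 ] turn [ 0.0012 -0.0121 -0.0019] F [-1.07  0.56 -0.93]
[[0.001, -0.956, -0.292, 0.075], [1.0, 0.001, 0.0, 0.0], [0.0, -0.292, 0.956, -0.143], [0.0, 0.0, 0.0, 1.0]]
[-0.0985, 0.0065, 0.058] [324. 310.]
[-0.0985, -0.0065, 0.058] [308. 310.]
[-0.135, 0.023, 0.045] [346. 260.]
[-0.135, -0.023, 0.045] [287. 260.]
[0, 0.026, 0.078] [349. 433.]
[0, -0.026, 0.078] [284. 433.]
```

View pics/w1.png

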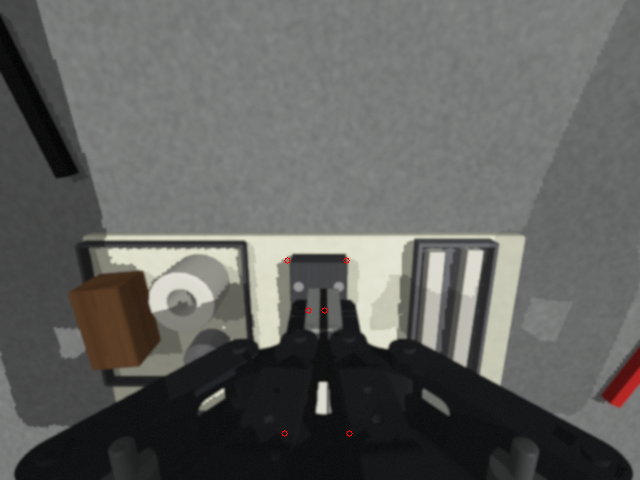

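The wrist view agrees with the fit: the bed's front corners are at (291,255) and (347,255), against predictions of (287,260) and (346,260). The shut fingers are centred on the bed's line, behind the tail. Descending.

```bash
python3 -m jog '[[[0,0,0.04],[0,0,0]],[[0,0,0.075],[0,0,0]],[[0,0,0.09],[0,0,0]],[[0,0,0.09],[0,0,0]],[[0,0,0.09],[0,0,0]]]'; python3 -c "
from h import *;M=np.load('M.npy');plan(m2w([-.115,0.001,.0505],M)[0],M[2])"
```

```text
t: 2.15
tool_pos: [0.414, 0.0003, 0.0735]
tool_rot: [0.141, 3.136, -0.001]
contact_force: [-0.0, -0.9, 1.0]
opening: -0.0003
grip_force: 0.0
t 2.15 pos [4.14e-01 3.00e-04 7.35e-02] shift [-0.0297 -0.0051  0.023 ] turn [-0.0003  0.0029  0.0015] F [-0.04 -0.92  0.97]
```

```bash
python3 -m jog '[[[0,-0.005,0.012],[0,0,0]],[[0,-0.005,0.021],[0,0,0]],[[0,-0.005,0.021],[0,0,0]],[[0,-0.005,0.021],[0,0,0]],[[-0.01,-0.005,0.021],[0,0,0]]]' && python3 -m jog '[[[-0.01,0,0],[0,0,0]],[[-0.015,0,0],[0,0,0]],[[-0.015,0,0],[0,0,0]],[[-0.015,0,0],[0,0,0]]]'; python3 -c "
from h import *;M=np.load('M.npy');plan(m2w([-.067,0.001,.0505],M)[0],M[2])"
```

```text
t: 2.65
tool_pos: [0.4218, -0.0058, 0.0502]
tool_rot: [-0.143, -3.138, -0.0]
contact_force: [0.2, 0.2, -0.3]
opening: -0.0001
grip_force: 0.0
t: 3.05
tool_pos: [0.4371, -0.0072, 0.0502]
tool_rot: [-0.142, -3.138, -0.0]
contact_force: [-0.9, -0.0, -0.2]
opening: -0.0
grip_force: 0.0
t 3.05 pos [ 0.4371 -0.0072  0.0502] shift [-0.0541  0.0002 -0.0003] turn [ 0.     -0.0006  0.0004] F [-0.87 -0.02 -0.21]
```

```bash
python3 -m jog '[[[-0.005,0,0],[0,0,0]],[[-0.01,0,0],[0,0,0]],[[-0.014,0,0],[0,0,0]],[[-0.018,0,0],[0,0,0]],[[-0.022,0,0],[0,0,0]]]' && python3 -m jog '[[[-0.004,0,0],[0,0,0]],[[-0.008,0,0],[0,0,0]],[[-0.012,0,0],[0,0,0]],[[-0.016,0,0],[0,0,0]],[[-0.020,0,0],[0,0,0]]]';  python3 -c "
from h import *;M=np.load('M.npy');plan(m2w([-.067,0.001,.0505],M)[0],M[2])"
```

```text
t: 3.55
tool_pos: [0.4592, -0.0092, 0.0503]
tool_rot: [-0.143, -3.138, -0.0]
contact_force: [-0.6, 0.3, 0.2]
opening: -0.0002
grip_force: 0.3
t: 4.05
tool_pos: [0.4791, -0.0111, 0.0503]
tool_rot: [0.143, 3.138, -0.0]
contact_force: [-1.3, 0.6, 1.0]
opening: 0.0005
grip_force: 0.2
t 4.05 pos [ 0.4791 -0.0111  0.0503] shift [-0.0118  0.0003 -0.0002] turn [-0.      0.      0.0003] F [-1.31  0.63  1.01]
```

Expected home is about 12 mm further on. I'll advance in small steps and watch the force.

```bash
python3 -m jog '[[[-0.003,0,0],[0,0,0]],[[-0.006,0,0],[0,0,0]],[[-0.008,0,0],[0,0,0]],[[-0.008,0,0],[0,0,0]]]' && for i in 1; do python3 -m jog '[[[-0.001,0,0],[0,0,0]],[[-0.002,0,0],[0,0,0]],[[-0.002,0,0],[0,0,0]]]'; done
```

```text
t: 4.45
tool_pos: [0.4871, -0.0118, 0.0504]
tool_rot: [0.143, 3.138, -0.0]
contact_force: [0.0, -0.3, -0.2]
opening: 0.0003
grip_force: 0.0
t: 4.75
tool_pos: [0.4889, -0.0119, 0.0503]
tool_rot: [0.143, 3.138, -0.0]
contact_force: [-0.3, -0.3, 0.4]
opening: 0.0
grip_force: 0.0
```

```bash
python3 -m jog '[[[-0.001,0,0],[0,0,0]],[[-0.002,0,0],[0,0,0]],[[-0.002,0,0],[0,0,0]]]'
```

```text
t: 5.05
tool_pos: [0.4909, -0.0121, 0.0503]
tool_rot: [0.143, 3.138, -0.0]
contact_force: [0.0, 0.1, 0.0]
opening: 0.0002
grip_force: 0.0
```

```bash
python3 -m jog '[[[-0.001,0,0],[0,0,0]],[[-0.002,0,0],[0,0,0]],[[-0.002,0,0],[0,0,0]]]'
```

```text
t: 5.35
tool_pos: [0.493, -0.0123, 0.0504]
tool_rot: [0.143, 3.138, -0.0]
contact_force: [-0.4, 0.6, 0.1]
opening: 0.0002
grip_force: 0.0
```

```bash
python3 -m jog '[[[-0.001,0,0],[0,0,0]],[[-0.001,0,0],[0,0,0]],[[-0.001,0,0],[0,0,0]]]'
python3 - <<'E'
from station import optics
import cv2
im=optics.get_image("top")["image"][180:290,262:372]
cv2.imwrite("pics/t2.png",cv2.resize(im,None,fx=5,fy=5,interpolation=cv2.INTER_CUBIC))
E
```

```text
t: 5.65
tool_pos: [0.4937, -0.0124, 0.0503]
tool_rot: [-0.143, -3.138, -0.0]
contact_force: [0.2, 0.6, -0.2]
opening: 0.0002
grip_force: 0.2
```

View pics/t2.png

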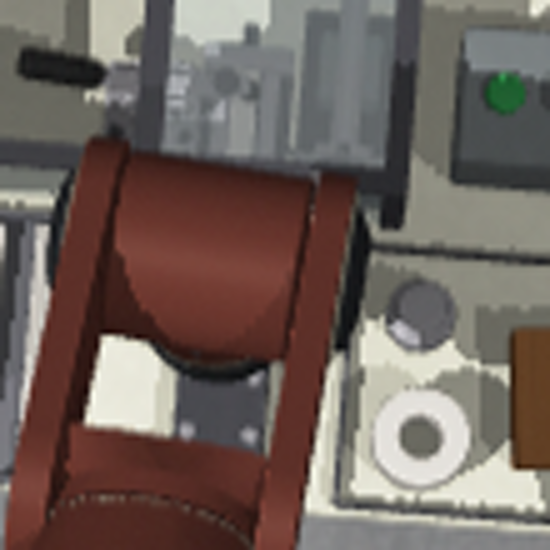

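The hand hides the tail in this view; the arm is above, behind the guard's front face. I'll keep going until the stop is felt.

```bash
python3 -m jog '[[[-0.001,0,0],[0,0,0]],[[-0.002,0,0],[0,0,0]],[[-0.002,0,0],[0,0,0]]]'
```

```text
t: 6.0
tool_pos: [0.4939, -0.0124, 0.0502]
tool_rot: [-0.142, -3.133, -0.0]
contact_force: [-9.6, 0.1, 7.4]
opening: 0.0002
grip_force: 4.5
```

```bash
python3 -m jog '[[[-0.001,0,0],[0,0,0]],[[-0.002,0,0],[0,0,0]],[[-0.002,0,0],[0,0,0]]]'; python3 -c "
from h import *;M=np.load('M.npy');plan(m2w([-.067,0.001,.0505],M)[0],M[2])"
```

```text
t: 6.3
tool_pos: [0.494, -0.0124, 0.0501]
tool_rot: [-0.141, -3.127, -0.0]
contact_force: [-16.9, 0.1, 13.6]
opening: 0.0001
grip_force: 8.3
t 6.3 pos [ 0.494  -0.0124  0.0501] shift [ 0.0031  0.0002 -0.0004] turn [-0.0002 -0.0113  0.0008] F [-16.95   0.13  13.58]
```

The rigid stop is felt: 17 N and no further advance. I back off, rise, and check where the tail sits.

```bash
python3 -m jog '[[[0.002,0,0],[0,0,0]],[[0.004,0,0],[0,0,0]],[[0.012,0,0],[0,0,0]],[[0.03,0,0],[0,0,0]],[[0.04,0,0],[0,0,0]]]' && python3 -m jog '[[[0.01,0,-0.03],[0,0,0]],[[0.03,0,-0.08],[0,0,0]],[[0.06,0,-0.13],[0,0,0]],[[0.1,0,-0.15],[0,0,0]],[[0.1,0,-0.15],[0,0,0]]]'
python3 - <<'E'
from h import *
from station import ctrl,optics
M=np.load('M.npy')
o=ctrl.get_obs(); d=optics.get_image("wrist"); im=d["image"]
T=np.eye(4);T[:3,:3]=R.from_rotvec(o["tool_rot"]).as_matrix();T[:3,3]=o["tool_pos"]
C=np.linalg.inv(T@np.array(d["mount"])); e=dict(fx=d["fx"],fy=d["fy"],cx=d["cx"],cy=d["cy"],rvec=cv2.Rodrigues(C[:3,:3])[0],tvec=C[:3,3])
pts=[[-.056,0,.058],[-.135,.023,.045],[-.135,-.023,.045],[-.03,.0075,.05],[-.03,-.0075,.05]]
print(proj(m2w(pts,M),e).round()); cv2.imwrite("pics/w3.png",im)
d=optics.get_image("top"); np.savez("top3.npz",**d)
im2=cv2.resize(d["image"][180:290,262:372],None,fx=5,fy=5,interpolation=cv2.INTER_CUBIC)
print(((proj(m2w(pts,M),d)-[262,180])*5).round())
cv2.imwrite("pics/t3.png",np.hstack([im2[:,100:400],cv2.resize(im[150:480,150:450],(500,550))]))
E
```

```text
t: 6.8
tool_pos: [0.4568, -0.0089, 0.05]
tool_rot: [-0.142, -3.138, -0.0]
contact_force: [-0.1, -0.5, -1.1]
opening: 0.0001
grip_force: 0.0
t: 7.3
tool_pos: [0.3587, -0.0002, 0.2067]
tool_rot: [0.142, 3.124, -0.004]
contact_force: [0.2, 0.5, 0.3]
opening: -0.0001
grip_force: 0.0
[[322. 363.]
 [346. 286.]
 [299. 286.]
 [330. 380.]
 [315. 380.]]
[[227. 315.]
 [170. 469.]
 [260. 477.]
 [217. 266.]
 [246. 268.]]
```

View pics/t3.png

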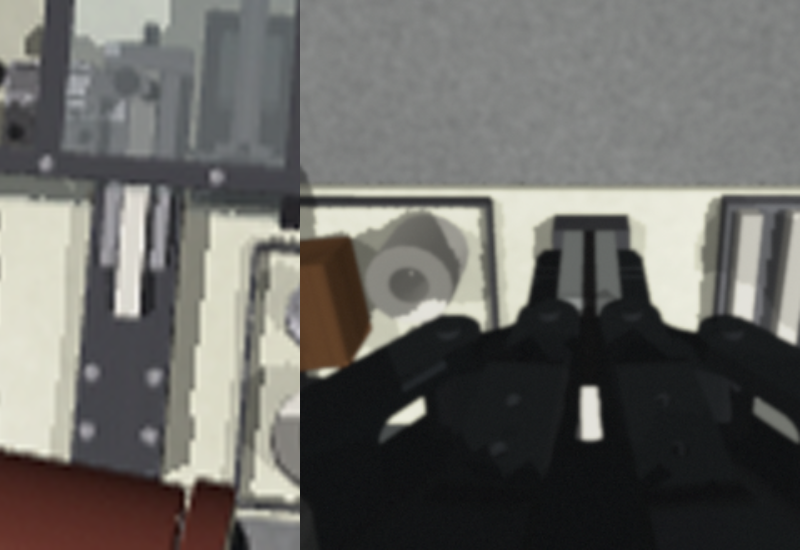

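The tail is at crop (227,317) against a predicted home position of (227,315), so the bar is home. Before entering the window I work out the shut fingers' silhouette in tool coordinates from the wrist view, and plan the transfer.

```bash
python3 - <<'E'
from h import *
from station import optics,ctrl
d=optics.get_image("wrist");m=np.array(d["mount"]);cv2.imwrite("pics/w4.png",d["image"])
c=lambda x,y:(150+(x-300)*.6,150+y*.6)
for n,u in dict(tipL=c(557,228),tipR=c(625,228),step=c(645,255),kn=c(625,320),wing=c(702,335),wing2=c(745,325),out=(620,470)).items():
    r=m[:3,:3]@[(u[0]-d["cx"])/d["fx"],(u[1]-d["cy"])/d["fy"],1];p=m[:3,3]
    print(n,np.round(u),[np.round((p+r*(X-p[0])/r[0])*1e3).tolist()[1:] for X in(.012,.0,-.012)])
M=np.load('M.npy')
plan(m2w([.055,.099,.22],M)[0],M[2])
E
```

```text
tipL [304. 287.] [[-8.0, -4.0], [-10.0, 22.0], [-11.0, 49.0]]
tipR [345. 287.] [[10.0, -4.0], [12.0, 22.0], [13.0, 49.0]]
step [357. 303.] [[14.0, -19.0], [16.0, 4.0], [19.0, 28.0]]
kn [345. 342.] [[7.0, -47.0], [8.0, -28.0], [10.0, -10.0]]
wing [391. 351.] [[21.0, -51.0], [25.0, -34.0], [29.0, -16.0]]
wing2 [417. 345.] [[30.0, -48.0], [35.0, -30.0], [41.0, -12.0]]
out [620 470] [[59.0, -91.0], [70.0, -81.0], [81.0, -71.0]]
t 7.45 pos [ 3.584e-01 -1.000e-04  2.001e-01] shift [-0.2551  0.0983 -0.0195] turn [-0.0001  0.0016  0.0001] F [-0.89  0.7  -0.25]
```

```bash
python3 -m jog '[[[-0.03,0.01,-0.025],[0,0,0]],[[-0.075,0.03,-0.025],[0,0,0]],[[-0.12,0.045,-0.025],[0,0,0]],[[-0.165,0.065,-0.025],[0,0,0]],[[-0.21,0.08,-0.025],[0,0,0]]]' && python3 -m jog '[[[-0.04,0.017,0],[0,0,0]],[[-0.045,0.018,0],[0,0,0]],[[-0.045,0.018,0],[0,0,0]],[[-0.045,0.018,0],[0,0,0]]]'
python3 - <<'E'
from h import *
from station import ctrl,optics
M=np.load('M.npy'); plan(m2w([.055,.098,.135],M)[0],M[2])
o=ctrl.get_obs(); d=optics.get_image("wrist"); im=d["image"]
T=np.eye(4);T[:3,:3]=R.from_rotvec(o["tool_rot"]).as_matrix();T[:3,3]=o["tool_pos"]
C=np.linalg.inv(T@np.array(d["mount"])); e=dict(fx=d["fx"],fy=d["fy"],cx=d["cx"],cy=d["cy"],rvec=cv2.Rodrigues(C[:3,:3])[0],tvec=C[:3,3])
w=[[.0536+a,.0965+b,.126] for a,b in((-.042,.048),(-.042,-.048),(.042,-.048),(.042,.048))]
for u in np.vstack([proj(m2w(w+[[.055,.091,.111],[0,165e-3,.126]],M),e)]): cv2.circle(im,tuple(int(x) for x in u.round()),3,(0,0,255),1); print(u.round())
cv2.imwrite("pics/w5.png",im)
E
```

```text
t: 7.95
tool_pos: [0.5763, 0.0617, 0.2204]
tool_rot: [-0.141, -3.132, 0.0]
contact_force: [-0.6, -1.2, -0.2]
opening: -0.0002
grip_force: 0.0
t: 8.35
tool_pos: [0.6203, 0.0743, 0.2227]
tool_rot: [-0.143, -3.134, 0.001]
contact_force: [-0.5, -0.5, -0.6]
opening: 0.0002
grip_force: 0.0
t 8.35 pos [0.6203 0.0743 0.2227] shift [-0.0014 -0.0005  0.0877] turn [-0.0005 -0.0043  0.0002] F [-0.48 -0.46 -0.56]
[389. 187.]
[251. 186.]
[258. 297.]
[383. 297.]
[313. 240.]
[420. 170.]
```

View pics/w5.png

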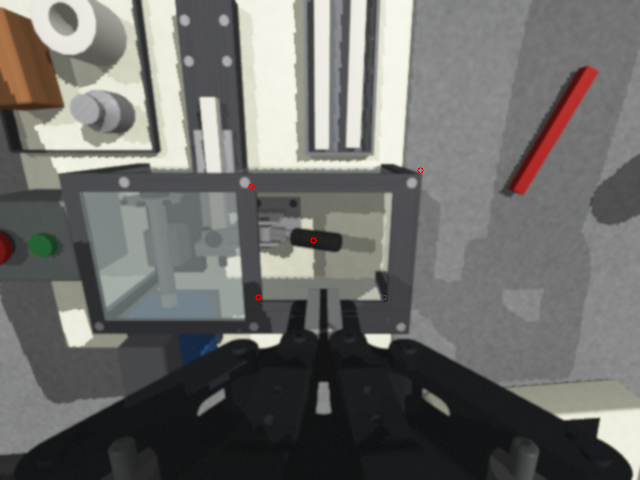

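The window's front corners appear at about (251,190) and (391,190), within 2 mm of prediction, and the grip is centred near (315,240) as predicted. Descending into the window.

```bash
python3 -m jog '[[[0,0,0.03],[0,0,0]],[[0,0,0.06],[0,0,0]],[[0,0,0.08],[0,0,0]],[[0,0,0.08],[0,0,0]],[[0,0,0.08],[0,0,0]]]'; python3 -c "
from h import *;M=np.load('M.npy');plan(m2w([.055,.098,.12],M)[0],M[2])"
```

```text
t: 8.9
tool_pos: [0.6207, 0.0742, 0.146]
tool_rot: [0.143, 3.138, 0.0]
contact_force: [-1.0, 0.9, 0.9]
opening: 0.0003
grip_force: 0.0
t 8.9 pos [0.6207 0.0742 0.146 ] shift [-0.0006 -0.0005  0.026 ] turn [ 0.      0.0004 -0.0001] F [-1.03  0.9   0.92]
```

```bash
python3 -m jog '[[[0,0,0.007],[0,0,0]],[[0,0,0.014],[0,0,0]],[[0,0,0.021],[0,0,0]],[[0,0,0.026],[0,0,0]],[[0,0,0.031],[0,0,0]]]' && python3 -m jog '[[[0,0,0.004],[0,0,0]],[[0,0,0.008],[0,0,0]],[[0,0,0.012],[0,0,0]],[[0,0,0.015],[0,0,0]],[[0,0,0.015],[0,0,0]]]'
```

```text
t: 9.4
tool_pos: [0.621, 0.0745, 0.1137]
tool_rot: [-0.143, -3.138, -0.0]
contact_force: [-0.7, 0.8, 2.9]
opening: -0.0
grip_force: 1.3
t: 9.9
tool_pos: [0.623, 0.0754, 0.1014]
tool_rot: [0.142, 3.134, 0.003]
contact_force: [-0.4, 0.6, 4.9]
opening: 0.0
grip_force: 2.0
```

```bash
python3 -m jog '[[[0,0,0.003],[0,0,0]],[[0,0,0.006],[0,0,0]],[[0,0,0.009],[0,0,0]],[[0,0,0.012],[0,0,0]],[[0,0,0.012],[0,0,0]]]'; python3 -c "
from h import *;M=np.load('M.npy');plan(m2w([.055,.098,.086],M)[0],M[2])"
```

```text
t: 10.4
tool_pos: [0.6233, 0.0758, 0.0896]
tool_rot: [0.142, 3.133, 0.005]
contact_force: [0.1, 3.3, 5.2]
opening: 0.0
grip_force: 2.5
t 10.4 pos [0.6233 0.0758 0.0896] shift [ 0.0019 -0.0024  0.0036] turn [0.0031 0.0051 0.0004] F [0.15 3.32 5.19]
```

```bash
python3 -m jog '[[[0,0,0.002],[0,0,0]],[[0,0,0.004],[0,0,0]],[[0,0,0.004],[0,0,0]]]'
```

```text
t: 10.7
tool_pos: [0.6235, 0.0762, 0.0866]
tool_rot: [0.142, 3.133, 0.006]
contact_force: [-1.4, 5.4, 10.2]
opening: 0.0004
grip_force: 4.9
```

```bash
python3 -m jog '[[[0,0,0.002],[0,0,0]],[[0,0,0.003],[0,0,0]],[[0,0,0.003],[0,0,0]]]'
```

```text
t: 11.0
tool_pos: [0.6237, 0.0762, 0.0861]
tool_rot: [0.142, 3.133, 0.005]
contact_force: [-8.2, 5.2, 20.2]
opening: 0.0
grip_force: 10.1
```

```bash
python3 -m jog '[[[0,0,0.001],[0,0,0]],[[0,0,0.002],[0,0,0]],[[0,0,0.002],[0,0,0]]]'
```

```text
t: 11.3
tool_pos: [0.6238, 0.0763, 0.0856]
tool_rot: [0.142, 3.134, 0.005]
contact_force: [-10.4, 4.8, 26.9]
opening: -0.0003
grip_force: 13.5
```

Solid: 27 N and no further travel. Now straight up and back, then check.

```bash
python3 -m jog '[[[0,0,-0.005],[0,0,0]],[[0,0,-0.01],[0,0,0]],[[0,0,-0.02],[0,0,0]],[[0,0,-0.035],[0,0,0]],[[0,0,-0.055],[0,0,0]]]' && python3 -m jog '[[[0,0,-0.04],[0,0,0]],[[0,0,-0.09],[0,0,0]],[[0,0,-0.1],[0,0,0]],[[0,0,-0.1],[0,0,0]],[[0,0,-0.1],[0,0,0]]]' && python3 -m jog '[[[0.05,0,0],[0,0,0]],[[0.1,0,0],[0,0,0]],[[0.15,0,0],[0,0,0]],[[0.2,0,0],[0,0,0]],[[0.25,0,0],[0,0,0]]]' && python3 -m jog '[[[0,0.2,0],[0,0,0]],[[0,0.2,0],[0,0,0]],[[0,0.2,0],[0,0,0]],[[0,0.2,0],[0,0,0]],[[0,0.2,0],[0,0,0]]]'
python3 - <<'E'
from h import *
from station import optics
M=np.load('M.npy')
d=optics.get_image("top"); s=5
im=cv2.resize(d["image"][160:270,232:372],None,fx=s,fy=s,interpolation=cv2.INTER_CUBIC)
q=lambda p:((proj(m2w(p,M),d)-[232,160])*s).round().tolist()
print("tail home",q([-.056,0,.058]),"end@0",q([.055,.104,.114]),"end@.5",q([.055,.117,.08]))
cv2.imwrite("pics/t6.png",im)
E
```

```text
t: 11.8
tool_pos: [0.6203, 0.0742, 0.1329]
tool_rot: [-0.143, -3.136, 0.0]
contact_force: [0.9, -0.0, -0.6]
opening: -0.0001
grip_force: 0.0
t: 12.3
tool_pos: [0.6206, 0.0743, 0.2322]
tool_rot: [-0.143, -3.137, 0.0]
contact_force: [1.0, 0.2, -0.9]
opening: -0.0001
grip_force: 0.0
t: 12.8
tool_pos: [0.3691, 0.0971, 0.23]
tool_rot: [-0.143, -3.132, 0.001]
contact_force: [-0.6, -0.1, 1.7]
opening: -0.0002
grip_force: 0.0
t: 13.3
tool_pos: [0.3883, 0.2998, 0.2296]
tool_rot: [-0.133, -3.133, 0.003]
contact_force: [-0.7, -0.5, -0.5]
opening: -0.0001
grip_force: 0.0
tail home [[377.0, 415.0]] end@0 [[182.0, 161.0]] end@.5 [[162.0, 173.0]]
```

View pics/t6.png

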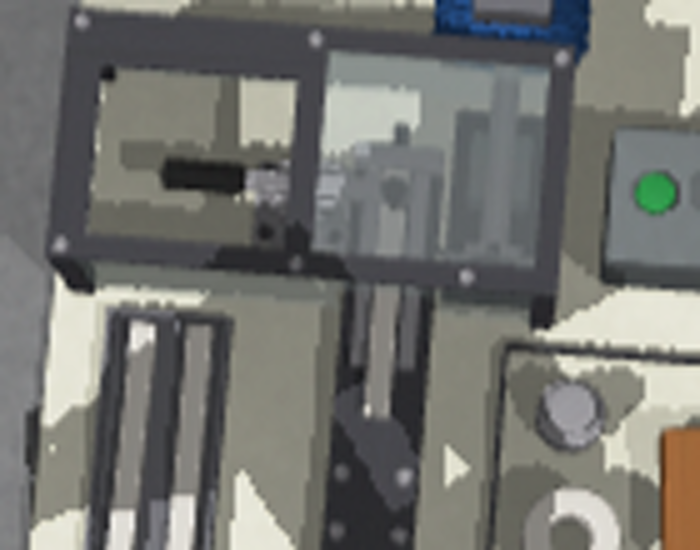

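The grip's outer end is at (162,173), exactly where it is predicted for the lever fully down. The tail is at (377,416), so the bar is home, and the hand is clear. Handing in.

```bash
python3 -c "
from station import job; print(job.finish_job())"
```

```text
the job is handed in; nothing more can be done
None
```

The bar is pushed home against the stop and the clamp lever is pressed fully down. The last picture shows both in place and the hand clear; the job is handed in, but no verdict came back.

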